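# Load tins in single file into a wire rack past its drop gate

## Robot

A 6-joint arm with a two-finger parallel gripper is mounted at the origin on a cart in front of the work surface, level with it; the furniture and walls round the work are solid. World frame = base frame: x ahead of the robot, y to its left, z up, the work surface at z = 0. Lengths are in m, angles in rad, forces in N, time in s.
With the tool pointing down it reaches from about 0.425 to 0.95 m from the base axis. Payload 3.5 kg.
Tool frame: the origin (TCP) lies at the very end of the fingers, on their centre line; the grasp point (between the pads) lies 19 mm behind it; z points along the fingers, y is the direction in which the jaws open and shut (so a half turn about z gives the same grasp; the last joint's range is limited). The gripper opens to 85 mm and grips with 20 to 120 N. Pads are 22 mm wide; open, the fingers measure 114 mm over their backs; the gripper's body (76 mm by 85 mm) begins 54 mm behind the grasp point. The pads swing forward as they close: fully open they stand 13 mm farther back than shut.
Start: joints at [0.953, 0.286, 1.577, -0, 1.279, -0.15], TCP at [0.304, 0.602, 0.231] pointing down, gripper open.
Joint ranges: [-2.77, 2.77], [-0.9, 2.22], [0.21, 2.48], [-1.53, 4.67], [0.24, 2.81], [-2.84, 2.84]. Speed limits (rad/s): [2.79, 2.79, 3.14, 3.14, 3.14, 3.14].

## Interface

Orientations are given as a unit quaternion [x, y, z, w].
In Python, from plant import ctrl, eyes, ticket gives the robot as it stands.
- The arm moves only by the tool send_rows, never from a script. Its arguments are lists of equal length, an entry for each row: "translation": the shift along the tool's x, y, z in units of 30 mm (1.0 is 30 mm), a list of three; "rotation": the turn, a rotation vector about the tool's x, y, z in units of 5 degrees (1.0 is 5 degrees), a list of three; "grip": the finger opening in mm, from 0 to 85.4. A call has 1 to 5 rows; each row shifts and turns the commanded pose from where the row before left it, along the tool's axes as they then stand; what a row does not reach is not made up. A row lasts 1/8 s, in which the tool goes at most 62.5 mm and 10.7 degrees, less where a joint would pass 70% of its speed; a pose out of reach is approached as far as the arm can. A call is refused whole if a number of a shift passes 1 or a number of a turn 1, either way. A call with a gripper value outside its range is refused whole. The fingers move at their own pace and stop on an object; "squeeze" is the grip in N (left out, the last holds). Time passes only in rows, so rows that do not move let the fingers close. It gives the time, the measured TCP pose, the force and the opening at its end, in the units of the state.
- ctrl.get_state(): the state, without advancing time (a new reading comes with each control period).
- eyes.read_camera(name): name is "scene" or "top" or "wrist"; returns a dict with "image" (480x640x3 uint8, blue, green, red), "mtx" (3x3 intrinsics, pixels), "xyz" and "orientation" of the camera in the world; the wrist camera has in their place "hand_eye" (4x4, takes a point from camera to tool coordinates, whose origin is the TCP and whose axes are the flange's). Camera axes: x right, y down, z forward; pixel columns grow to the right and rows downward; lengths in m; the calibration is good to about 2 mm. A picture is of the moment at which its call begins: read the wrist's pose just before it. There is no depth.
- ticket.sign_off(): hands the job in, once; it reports no verdict.
The state is a dict: "time": time; "qpos": joint angles; "dq": joint speeds; "joint_efforts": joint torques, N m; "eef_pos": TCP position; "tcp_rot": TCP orientation; "contact_force": force on the tool from outside, world axes, zero at the start; "wrist_torque": the same for the moment, N m; "opening": opening from 0.0 (shut) to 1.0 (fully open).
Only numpy, scipy, OpenCV 4.12 (cv2) and the standard library are available. Lean on these libraries where they do the work, as an engineer would, in place of code of your own. Each camera call takes 0.05 s, during which the arm holds its last target. There are 200 camera calls.

## Task

Put the two loose tins away in the slim wire rack that already holds one of the same kind: push them upright, one after the other, between the guide rods and in under the wooden shelf, until all three stand in single file inside the little red drop gate and the gate has swung fully shut behind the last one. Do not tip a tin over, and leave the spice jar and the shaker on the shelf and the green egg cup where they stand.

Things in the scene. Friction and masses are not known exactly. Their poses are not given: they have to be found in the camera images.
- rack: slim steel-wire tin rack, fixed. Origin on the worktop, mid-lane, right below the drop gate; x runs into the lane (the way tins are pushed), y to the lane's left, z up. Two guide rods, tops 30 mm high, 63 mm clear between them from x = -62 mm inward. Tins slide on the worktop itself. Gate uprights at x = 0, y = +-37 mm, 104 mm high; from x = 0 inward also side rods 58 mm high
- lane_mouth (a point): middle of the lane's open mouth, on the worktop, 102 mm in front of the gate (rack x = -102 mm); the guide rods flare here to 92 mm clear. Axes as the rack's. The lane ends at a back stop 213 mm inside the gate (rack x = +213 mm); three tins in line measure 172 mm
- shelf_front (a point): middle of the lower front edge of the wooden shelf above the lane, 20 mm in front of the gate and 155 mm above the worktop. The shelf reaches from here to rack x = +232 mm, is 92 mm wide and 13 mm thick (its top 168 mm up), on posts at rack x = 55 and 205 mm, y = +-40 mm. Axes as the rack's
- gate (a joint): drop gate at rack x = 0: wire bail with a red bar across the lane, hinged 94 mm up, the bar 62 to 70 mm above the worktop. 0 rad = hanging down, shut; it swings inward only (positive, to 1.45). Its weight and a light spring shut it. A tin pushed in lifts it with its top edge (under 0.5 N); it drops once the tin's near side is about 24 mm past it, unless a tool under it holds it up
- tin_in_mid (a point): centre, half-way up, of the tin that already stands in the lane behind the gate; tin of vegetables, green label, plain cylinder 57 mm in diameter and 72 mm tall, 0.18 kg
- tin_a_mid (a point): centre, half-way up, of a loose tin; tin of vegetables, green label, plain cylinder 57 mm in diameter and 72 mm tall, 0.18 kg. It slides on the worktop; pushed higher than about 40 mm up it may tip
- tin_b_mid (a point): centre, half-way up, of the other loose tin; the same kind of tin, 57 mm in diameter and 72 mm tall
- green_jar_mid (a point): middle of a spice jar with red lid and green label, 45 mm wide, 106 mm tall, on the rack's shelf (leave alone)
- salt_mid (a point): middle of the salt shaker, 44 mm wide, 90 mm tall, on the rack's shelf (leave alone)
- egg_cup_mid (a point): middle of a green egg cup, 48 mm wide, 51 mm tall, on the worktop (leave alone)

How it is judged:
On the way:
1. one of the loose tins stands upright in the lane, inside the gate (((x of tin_a_mid in the frame of rack between 0.045 and 0.195 m and y of tin_a_mid in the frame of rack between -0.008 and 0.008 m and height (world z) of tin_a_mid below 0.042 m and angle between tin_a_mid's own z axis and vertical below 0.1 rad) or (x of tin_b_mid in the frame of rack between 0.045 and 0.195 m and y of tin_b_mid in the frame of rack between -0.008 and 0.008 m and height (world z) of tin_b_mid below 0.042 m and angle between tin_b_mid's own z axis and vertical below 0.1 rad))), for 0.2 s.
At the end, for the whole second after the job is handed in: All three tins stand upright (within 0.1 rad) on the worktop in the rack's lane, each centre within 8 mm of the lane's middle line and more than 31 mm inside the gate's plane (so the whole tin is inside it, none beyond the back stop), and the drop gate hangs shut behind the last (within 0.12 rad) (x of tin_in_mid in the frame of rack between 0.031 and 0.195 m and y of tin_in_mid in the frame of rack between -0.008 and 0.008 m and height (world z) of each of tin_in_mid, tin_a_mid, tin_b_mid below 0.042 m and angle between each of tin_in_mid, tin_a_mid, tin_b_mid's own z axis and vertical below 0.1 rad and x of tin_a_mid in the frame of rack between 0.031 and 0.195 m and y of tin_a_mid in the frame of rack between -0.008 and 0.008 m and x of tin_b_mid in the frame of rack between 0.031 and 0.195 m and y of tin_b_mid in the frame of rack between -0.008 and 0.008 m and value of joint gate below 0.12 rad); the robot touches nothing.
It fails at once if a tin is tipped over (leans more than 0.6 rad) (angle between any of tin_in_mid, tin_a_mid, tin_b_mid's own z axis and vertical above 0.6 rad).
It fails at once if the jar or the shaker on the shelf, or the egg cup, is moved by more than 25 mm (distance of any of green_jar_mid, salt_mid, egg_cup_mid from where it was at the start of the episode above 0.025 m).
It also fails if it takes over 72 s, if anything falls off the work surface, if the arm or the gripper's body presses on something with over 40 N, if the wrist force passes 120 N, or if a joint passes its speed limit or range.

## Working session

There is one attempt and no reset: what is moved stays moved. The work goes in short steps, Python scripts to look and compute and a tool call to move; the robot and the scene stay as the last step left them, time stands still between calls to the robot, and variables do not carry over. Pictures are saved under pics/ and viewed, about 8 in all and at most 12, crops included, and the job is handed in when it is done.

Besides the shell and the picture viewer there is one more tool, called in YAML: its name, and indented under it one key for each argument. send_rows: Moves the arm, as the interface text tells. Its arguments: {"type":"object","properties":{"translation":{"type":"array"},"rotation":{"type":"array"},"grip":{"type":"array"},"squeeze":{"type":"number"}},"required":["translation","rotation","grip"]}

```bash
mkdir -p pics; ls; python3 - <<'E'
from plant import ctrl, eyes
import cv2
s=ctrl.get_state(); print(s)
for n in("scene","top"):
    c=eyes.read_camera(n); cv2.imwrite(f"pics/{n}0.png",c["image"]); print(n,c["mtx"],c["xyz"],c["orientation"])
E
```

```text
pics
{'time': 0.0, 'qpos': array([ 9.53017585e-01,  2.87182764e-01,  1.57818665e+00, -1.02671653e-05,
        1.27859045e+00, -1.50003587e-01]), 'dq': array([-1.06645971e-03, -6.67384718e-06, -9.20776411e-06, -5.14648294e-04,
       -4.66492975e-04,  1.31579048e-03]), 'joint_efforts': array([ 1.59209012e-03, -4.05981767e+01, -2.92629826e+01, -1.51340095e-05,
        5.63539623e-03, -1.03642074e-05]), 'eef_pos': array([0.30395032, 0.60195486, 0.22993055]), 'tcp_rot': array([ 2.31759388e-01,  9.72772422e-01, -1.09929768e-03, -4.38741190e-04]), 'contact_force': array([-0.33539536, -0.0191414 , -0.07002005]), 'wrist_torque': array([-0.00248333,  0.00518571, -0.02894042]), 'opening': 1.0009165066119128}
scene [[557.01328075   0.         330.87735756]
 [  0.         557.01328075 250.04059818]
 [  0.           0.           1.        ]] [-0.1251008  -0.71352614  1.02271622] [ 0.83911739 -0.400897    0.14866287 -0.33624836]
top [[594.59216826   0.         320.4814808 ]
 [  0.         594.59216826 237.13548213]
 [  0.           0.           1.        ]] [ 0.27210864 -0.18490735  1.39202832] [-0.6972529   0.71138479 -0.06135532  0.0632898 ]
```

View pics/scene0.png

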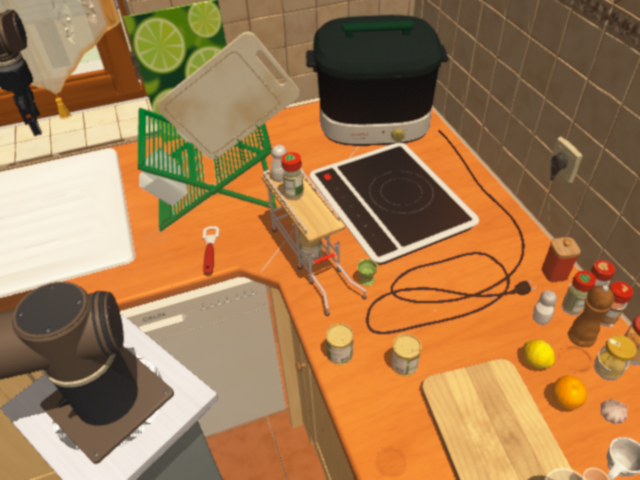

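View pics/top0.png

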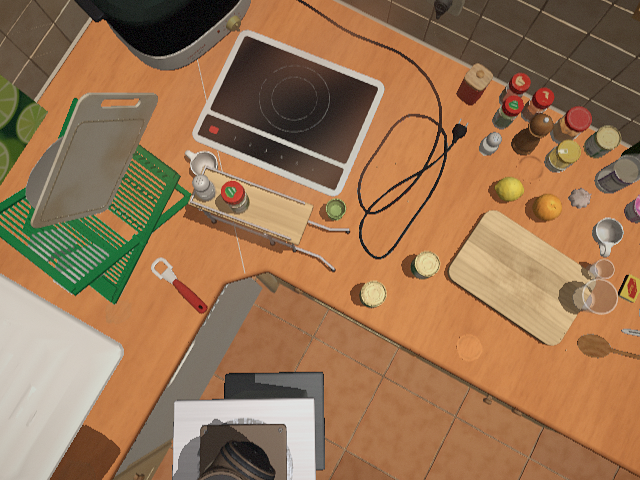

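Top view: rack with its mouth to the right (rod tips about (349,231) and (333,268)), tins at (372,294) and (426,264), egg cup at (335,210). The shelf is next; I'll zoom in on both views.

```bash
cat > h.py <<'E'
import numpy as np, cv2
from scipy.spatial.transform import Rotation as R
from plant import ctrl, eyes
def ray(c,u,v):
    d=np.linalg.inv(c["mtx"])@[u,v,1]
    return np.array(c["xyz"]),R.from_quat(c["orientation"]).as_matrix()@d
def onz(c,u,v,z):
    o,d=ray(c,u,v); return o+d*(z-o[2])/d[2]
def proj(c,p):
    q=R.from_quat(c["orientation"]).as_matrix().T@(np.array(p)-c["xyz"]); q=c["mtx"]@q; return q[:2]/q[2]
E
python3 - <<'E'
from h import *
t=eyes.read_camera("top"); s=eyes.read_camera("scene")
for n,u,v,z in[("tinA",372,293,.072),("tinB",427,264,.072),("egg",335,210,.05),("rodL",349,231,.03),("rodR",333,268,.03),("shelfFL",312,206,.168),("shelfFR",300,244,.168),("shelfBL",201,173,.168),("shelfBR",189,207,.168)]:
    print(n,onz(t,u,v,z).round(4))
for n,u,v,z in[("tinA",340,334,.072),("tinB",406,346,.072),("shelfFL",340,231,.168),("shelfFR",304,244,.168)]:
    print("sc",n,onz(s,u,v,z).round(4))
a=cv2.resize(t["image"][160:310,180:440],None,fx=3,fy=3,interpolation=2)
cv2.imwrite("pics/topz.png",a)
b=cv2.resize(s["image"][140:380,250:440],None,fx=2.5,fy=2.5,interpolation=2); cv2.imwrite("pics/scz.png",b)
E
```

```text
tinA [ 0.3795 -0.2953  0.072 ]
tinB [ 0.4417 -0.4205  0.072 ]
egg [ 0.5745 -0.2184  0.05  ]
rodL [ 0.5282 -0.2503  0.03  ]
rodR [ 0.4422 -0.211   0.03  ]
shelfFL [ 0.5576 -0.1671  0.168 ]
shelfFR [ 0.4768 -0.1407  0.168 ]
shelfBL [0.6347 0.0685 0.168 ]
shelfBR [0.5608 0.0927 0.168 ]
sc tinA [ 0.3806 -0.2978  0.072 ]
sc tinB [ 0.4407 -0.4195  0.072 ]
sc shelfFL [ 0.539  -0.1717  0.168 ]
sc shelfFR [ 0.4611 -0.1361  0.168 ]
```

View pics/topz.png

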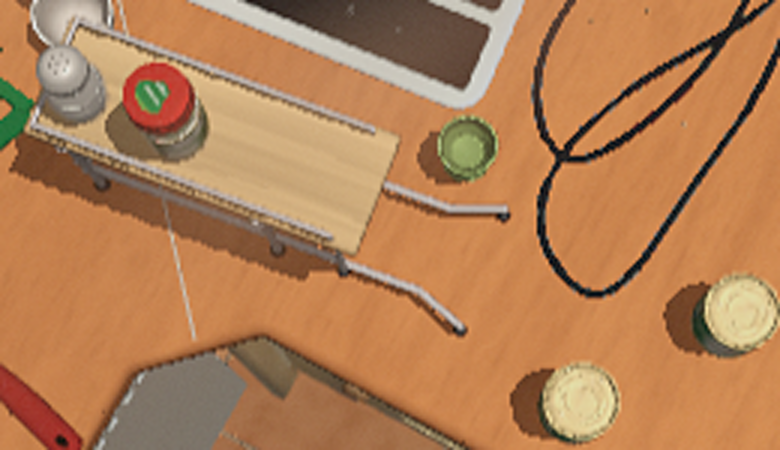

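View pics/scz.png

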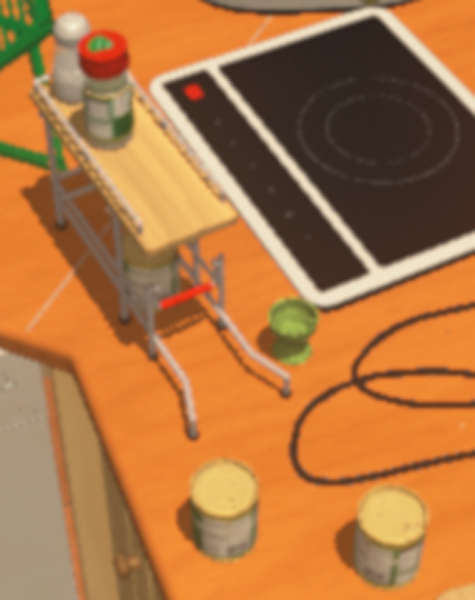

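Zooms: shelf corners, rod bends (upper (447,209), lower (420,290) in the zoom) and rod tips (505,213), (460,328) can be read. I'll fit the rack frame to these and write a row planner.

```bash
cat >> h.py <<'E'
def plan(P,yaw,tilt,P0=None,R0=None,sub=None):
    """rows from current (or given) pose to TCP P; x_tool azimuth=yaw deg, tilted from down by tilt deg about tool y"""
    s=ctrl.get_state(); P0=s["eef_pos"] if P0 is None else np.array(P0); R0=R.from_quat(s["tcp_rot"]) if R0 is None else R0
    R1=R.from_euler("z",yaw,degrees=True)*R.from_euler("x",180,degrees=True)*R.from_euler("y",tilt,degrees=True)
    rv=(R0.inv()*R1).as_rotvec(degrees=True)/5; d=np.array(P)-P0
    n=int(max(np.ceil(np.linalg.norm(d)/.03-.02),np.ceil(np.abs(rv).max()-.02),1)) if sub is None else sub
    st=R.from_rotvec(rv*5/n,degrees=True); r=R0; rows=[]
    for k in range(n): rows.append((r.inv().apply(d/n)/.03).round(2).tolist()); r=r*st
    print(n,"rot/row",(rv/n).round(3).tolist()); 
    for i in range(0,n,5): print(str(rows[i:i+5]).replace(" ",""))
    return np.array(P),R1
E
python3 - <<'E'
from h import *
t=eyes.read_camera("top")
z=lambda a,b:(180+a/3,160+b/3)
pts=[(399,138,.168,-20,-46),(355,252,.168,-20,46),(75,22,.168,232,-46),(28,133,.168,232,46),(447,209,.03,-62,-34.5),(420,290,.03,-62,34.5),(505,213,.03,-102,-49),(460,328,.03,-102,49)]
W=np.array([onz(t,*z(a,b),h)[:2] for a,b,h,_,_ in pts]); M=np.array([p[3:] for p in pts])/1000.
W[:,:]=W; mw,mm=W.mean(0),M.mean(0); H=(M-mm).T@(W-mw); ang=np.arctan2(H[0,1]-H[1,0],H[0,0]+H[1,1]); c,s=np.cos(ang),np.sin(ang)
A=np.array([[c,-s],[s,c]]); o=mw-A@mm
print("yaw",np.degrees(ang),"origin",o); print(((W-o)@A-M).round(4)*1000)
for n,p in dict(A=(.380,-.2965),B=(.441,-.420),egg=(.5745,-.2184)).items(): print(n,((np.array(p)-o)@A).round(4))
for x in(-102,-62,0): print(x,o+A@[x/1000,0])
P,Q=plan((.40,.36,.33),20,0); 
P,Q=plan((.50,.0,.36),50,0,P,Q); P,Q=plan((.38,-.297,.15),70,0,P,Q)
E
```

```text
yaw 68.2999218120349 origin [ 0.52267315 -0.13615091]
[[ 2.1  1.4]
 [ 2.1 -3.8]
 [-3.6  3. ]
 [-3.7 -2.4]
 [ 2.7  0.5]
 [ 0.  -1.6]
 [-0.6  2.2]
 [ 0.9  0.7]]
A [-0.2017  0.0733]
B [-0.2939 -0.0291]
egg [-0.0573 -0.0786]
-102 [ 0.48495885 -0.23092238]
-62 [ 0.49974878 -0.19375709]
0 [ 0.52267315 -0.13615091]
27 rot/row [-0.0, 0.001, 0.987]
[[-0.24,-0.21,-0.12],[-0.26,-0.19,-0.12],[-0.27,-0.17,-0.12],[-0.29,-0.15,-0.12],[-0.3,-0.12,-0.12]]
[[-0.31,-0.09,-0.12],[-0.31,-0.07,-0.12],[-0.32,-0.04,-0.12],[-0.32,-0.01,-0.12],[-0.32,0.02,-0.12]]
[[-0.32,0.04,-0.12],[-0.31,0.07,-0.12],[-0.31,0.1,-0.12],[-0.3,0.12,-0.12],[-0.29,0.15,-0.12]]
[[-0.27,0.17,-0.12],[-0.26,0.19,-0.12],[-0.24,0.22,-0.12],[-0.22,0.24,-0.12],[-0.2,0.25,-0.12]]
[[-0.17,0.27,-0.12],[-0.15,0.28,-0.12],[-0.13,0.3,-0.12],[-0.1,0.31,-0.12],[-0.07,0.31,-0.12]]
[[-0.05,0.32,-0.12],[-0.02,0.32,-0.12]]
13 rot/row [-0.0, 0.0, -0.462]
[[-0.07,0.96,-0.08],[-0.11,0.95,-0.08],[-0.15,0.95,-0.08],[-0.19,0.94,-0.08],[-0.23,0.93,-0.08]]
[[-0.26,0.92,-0.08],[-0.3,0.91,-0.08],[-0.34,0.9,-0.08],[-0.37,0.88,-0.08],[-0.41,0.87,-0.08]]
[[-0.44,0.85,-0.08],[-0.48,0.83,-0.08],[-0.51,0.81,-0.08]]
13 rot/row [0.0, 0.0, -0.308]
[[-0.78,0.25,0.54],[-0.79,0.23,0.54],[-0.79,0.21,0.54],[-0.8,0.19,0.54],[-0.8,0.17,0.54]]
[[-0.81,0.15,0.54],[-0.81,0.13,0.54],[-0.81,0.1,0.54],[-0.82,0.08,0.54],[-0.82,0.06,0.54]]
[[-0.82,0.04,0.54],[-0.82,0.02,0.54],[-0.82,-0.01,0.54]]
```

```bash
python3 - <<'E'
from h import *
P,Q=plan((.40,.36,.33),125,0); 
P,Q=plan((.48,.0,.36),95,0,P,Q); P,Q=plan((.38,-.297,.16),68,0,P,Q)
E
```

```text
10 rot/row [-0.001, 0.0, 0.564]
[[-0.65,-0.58,-0.33],[-0.68,-0.54,-0.33],[-0.7,-0.51,-0.33],[-0.73,-0.48,-0.33],[-0.75,-0.44,-0.33]]
[[-0.77,-0.4,-0.33],[-0.79,-0.36,-0.33],[-0.81,-0.32,-0.33],[-0.82,-0.28,-0.33],[-0.83,-0.24,-0.33]]
13 rot/row [0.0, -0.0, 0.462]
[[-0.87,-0.36,-0.08],[-0.89,-0.33,-0.08],[-0.9,-0.29,-0.08],[-0.91,-0.25,-0.08],[-0.92,-0.22,-0.08]]
[[-0.93,-0.18,-0.08],[-0.93,-0.14,-0.08],[-0.94,-0.1,-0.08],[-0.94,-0.07,-0.08],[-0.95,-0.03,-0.08]]
[[-0.95,0.01,-0.08],[-0.94,0.05,-0.08],[-0.94,0.09,-0.08]]
13 rot/row [-0.0, -0.0, 0.415]
[[-0.74,-0.32,0.51],[-0.75,-0.29,0.51],[-0.76,-0.27,0.51],[-0.77,-0.24,0.51],[-0.78,-0.21,0.51]]
[[-0.78,-0.18,0.51],[-0.79,-0.16,0.51],[-0.79,-0.13,0.51],[-0.8,-0.1,0.51],[-0.8,-0.07,0.51]]
[[-0.8,-0.04,0.51],[-0.8,-0.01,0.51],[-0.8,0.02,0.51]]
```

send_rows:
  translation:
    - [-0.65,-0.58,-0.33]
    - [-0.68,-0.54,-0.33]
    - [-0.7,-0.51,-0.33]
    - [-0.73,-0.48,-0.33]
    - [-0.75,-0.44,-0.33]
  rotation:
    - [0,0,0.564]
    - [0,0,0.564]
    - [0,0,0.564]
    - [0,0,0.564]
    - [0,0,0.564]
  grip: [85,85,85,85,85]

```text
time: 0.88
eef_pos: [0.3524, 0.4803, 0.281]
tcp_rot: [0.35, 0.937, -0.0, -0.0]
contact_force: [0.2, -1.2, 0.0]
opening: 0.994
```

send_rows:
  translation:
    - [-0.77,-0.4,-0.33]
    - [-0.79,-0.36,-0.33]
    - [-0.81,-0.32,-0.33]
    - [-0.82,-0.28,-0.33]
    - [-0.83,-0.24,-0.33]
  rotation:
    - [0,0,0.564]
    - [0,0,0.564]
    - [0,0,0.564]
    - [0,0,0.564]
    - [0,0,0.564]
  grip: [85,85,85,85,85]

```text
time: 1.5
eef_pos: [0.4006, 0.3594, 0.3306]
tcp_rot: [0.462, 0.887, -0.0, -0.0]
contact_force: [0.3, -0.3, 0.1]
opening: 0.996
```

send_rows:
  translation:
    - [-0.87,-0.36,-0.08]
    - [-0.89,-0.33,-0.08]
    - [-0.9,-0.29,-0.08]
    - [-0.91,-0.25,-0.08]
    - [-0.92,-0.22,-0.08]
  rotation:
    - [0,0,0.462]
    - [0,0,0.462]
    - [0,0,0.462]
    - [0,0,0.462]
    - [0,0,0.462]
  grip: [85,85,85,85,85]

```text
time: 2.12
eef_pos: [0.4312, 0.2209, 0.3424]
tcp_rot: [0.549, 0.836, 0.0, 0.0]
contact_force: [0.6, 0.6, -0.3]
opening: 0.994
```

send_rows:
  translation:
    - [-0.93,-0.18,-0.08]
    - [-0.93,-0.14,-0.08]
    - [-0.94,-0.1,-0.08]
    - [-0.94,-0.07,-0.08]
    - [-0.95,-0.03,-0.08]
  rotation:
    - [0,0,0.462]
    - [0,0,0.462]
    - [0,0,0.462]
    - [0,0,0.462]
    - [0,0,0.462]
  grip: [85,85,85,85,85]

```text
time: 2.75
eef_pos: [0.4618, 0.0825, 0.3544]
tcp_rot: [0.631, 0.776, 0.0, 0.0]
contact_force: [-0.0, -0.0, 0.1]
opening: 0.995
```

send_rows:
  translation:
    - [-0.95,0.01,-0.08]
    - [-0.94,0.05,-0.08]
    - [-0.94,0.09,-0.08]
  rotation:
    - [0,0,0.462]
    - [0,0,0.462]
    - [0,0,0.462]
  grip: [85,85,85]

```text
time: 3.12
eef_pos: [0.4804, -0.0005, 0.3616]
tcp_rot: [0.676, 0.737, 0.0, 0.0]
contact_force: [0.2, -0.0, -0.0]
opening: 0.997
```

send_rows:
  translation:
    - [-0.74,-0.32,0.51]
    - [-0.75,-0.29,0.51]
    - [-0.76,-0.27,0.51]
    - [-0.77,-0.24,0.51]
    - [-0.78,-0.21,0.51]
  rotation:
    - [0,0,0.415]
    - [0,0,0.415]
    - [0,0,0.415]
    - [0,0,0.415]
    - [0,0,0.415]
  grip: [85,85,85,85,85]

```text
time: 3.75
eef_pos: [0.4417, -0.1149, 0.2845]
tcp_rot: [0.74, 0.673, 0.0, 0.0]
contact_force: [0.7, -0.8, 0.1]
opening: 0.999
```

send_rows:
  translation:
    - [-0.78,-0.18,0.51]
    - [-0.79,-0.16,0.51]
    - [-0.79,-0.13,0.51]
    - [-0.8,-0.1,0.51]
    - [-0.8,-0.07,0.51]
  rotation:
    - [0,0,0.415]
    - [0,0,0.415]
    - [0,0,0.415]
    - [0,0,0.415]
    - [0,0,0.415]
  grip: [85,85,85,85,85]

```text
time: 4.38
eef_pos: [0.403, -0.2291, 0.2081]
tcp_rot: [0.798, 0.603, 0.0, 0.0]
contact_force: [0.5, 0.0, 0.4]
opening: 0.996
```

send_rows:
  translation:
    - [-0.8,-0.04,0.51]
    - [-0.8,-0.01,0.51]
    - [-0.8,0.02,0.51]
    - [0,0,0]
  rotation:
    - [0,0,0.415]
    - [0,0,0.415]
    - [0,0,0.415]
    - [0,0,0]
  grip: [85,85,85,85]

```text
time: 4.88
eef_pos: [0.3794, -0.2969, 0.1613]
tcp_rot: [0.83, 0.558, -0.0, -0.001]
contact_force: [-0.2, 0.0, -0.3]
opening: 0.993
```

```bash
python3 - <<'E'
from h import *
s=ctrl.get_state(); print(s["time"],s["eef_pos"],s["qpos"],R.from_quat(s["tcp_rot"]).as_matrix().round(3))
c=eyes.read_camera("wrist"); print(c["hand_eye"],c["mtx"]); cv2.imwrite("pics/w1.png",c["image"])
P,Q=plan((.3803,-.2965,.035),68.3,0)
E
```

```text
4.875 [ 0.37940316 -0.29693103  0.16132255] [-8.75050394e-01 -7.37212388e-02  2.10224900e+00  1.39034448e-06
  1.11601042e+00 -4.88802831e-01] [[ 0.377  0.926 -0.002]
 [ 0.926 -0.377  0.002]
 [ 0.001 -0.003 -1.   ]]
[[ 3.09408655e-04 -9.52194867e-01 -3.05491146e-01  7.91000785e-02]
 [ 9.99999578e-01  3.03631762e-05  9.18183285e-04  3.90649776e-04]
 [-8.65013729e-04 -3.05491301e-01  9.52194474e-01 -1.42682841e-01]
 [ 0.00000000e+00  0.00000000e+00  0.00000000e+00  1.00000000e+00]] [[425.76972875   0.         319.51254672]
 [  0.         425.76972875 234.11411469]
 [  0.           0.           1.        ]]
5 rot/row [-0.003, -0.002, -0.015]
[[0.0,0.0,0.85],[0.0,0.0,0.85],[0.0,0.0,0.85],[0.0,0.0,0.85],[0.0,0.0,0.85]]
```

View pics/w1.png

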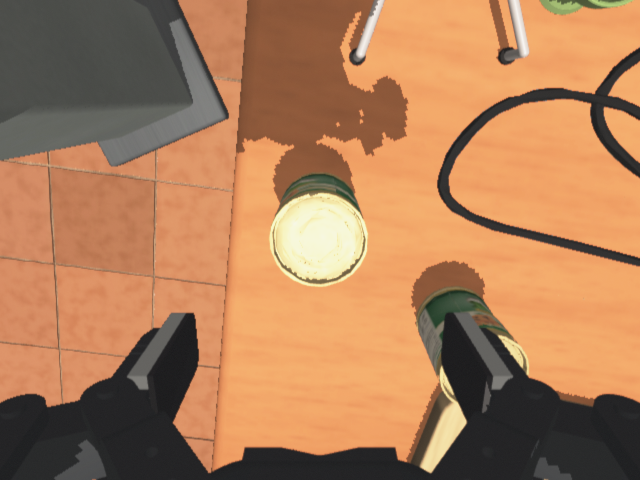

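Tin A's top is centred at (319,239), right below the tool, with the second tin at lower right and the rod tips at (358,57) and (520,55). Grasping.

send_rows:
  translation:
    - [0,0,0.85]
    - [0,0,0.85]
    - [0,0,0.85]
    - [0,0,0.85]
    - [0,0,0.8]
  rotation:
    - [0,0,0]
    - [0,0,0]
    - [0,0,0]
    - [0,0,0]
    - [0,0,0]
  grip: [85,85,85,85,85]

```text
time: 5.55
eef_pos: [0.3813, -0.2962, 0.0368]
tcp_rot: [0.829, 0.56, 0.0, 0.001]
contact_force: [-0.1, 0.3, 0.1]
opening: 0.999
```

send_rows:
  translation:
    - [0,0,0]
    - [0,0,0]
    - [0,0,0]
    - [0,0,0]
    - [0,0,0]
  rotation:
    - [0,0,0]
    - [0,0,0]
    - [0,0,0]
    - [0,0,0]
    - [0,0,0]
  grip: [50,50,50,50,50]
  squeeze: 30

```text
time: 6.18
eef_pos: [0.3811, -0.2971, 0.0377]
tcp_rot: [0.829, 0.559, 0.0, 0.001]
contact_force: [1.4, 1.4, 3.7]
opening: 0.662
```

```bash
python3 - <<'E'
from h import *
s=ctrl.get_state(); print(s["time"],s["eef_pos"],s["opening"],s["contact_force"])
p=s["eef_pos"]
P,Q=plan((p[0],p[1],p[2]+.02),68.3,0)
c,sn=np.cos(np.radians(68.3)),np.sin(np.radians(68.3))
P,Q=plan((.5227-.1*c,-.1362-.1*sn,p[2]+.02),68.3,0,P,Q)
E
```

```text
6.175 [ 0.3810791  -0.297121    0.03766941] 0.6624167817794968 [1.37324129 1.41820351 3.7372923 ]
1 rot/row [0.018, 0.004, -0.063]
[[-0.0,0.0,-0.67]]
5 rot/row [0.0, 0.0, 0.0]
[[0.68,0.48,0.0],[0.68,0.48,0.0],[0.68,0.48,0.0],[0.68,0.48,0.0],[0.68,0.48,0.0]]
```

send_rows:
  translation:
    - [0,0,-0.67]
    - [0.68,0.48,0]
    - [0.68,0.48,0]
    - [0.68,0.48,0]
    - [0.68,0.48,0]
  rotation:
    - [0,0,0]
    - [0,0,0]
    - [0,0,0]
    - [0,0,0]
    - [0,0,0]
  grip: [50,50,50,50,50]

```text
time: 6.8
eef_pos: [0.4645, -0.2419, 0.0561]
tcp_rot: [0.829, 0.559, -0.0, -0.0]
contact_force: [0.3, -0.0, -3.2]
opening: 0.659
```

send_rows:
  translation:
    - [0.68,0.48,0]
    - [0,0,0]
    - [0,0,0]
  rotation:
    - [0,0,0]
    - [0,0,0]
    - [0,0,0]
  grip: [50,50,50]

```text
time: 7.18
eef_pos: [0.4846, -0.229, 0.0561]
tcp_rot: [0.829, 0.559, -0.0, -0.001]
contact_force: [0.1, 0.2, -2.7]
opening: 0.659
```

```bash
python3 - <<'E'
from h import *
s=ctrl.get_state(); print(s["time"],s["eef_pos"],s["opening"],s["contact_force"])
c=eyes.read_camera("wrist"); cv2.imwrite("pics/w2.png",c["image"])
E
```

```text
7.175 [ 0.48461858 -0.22895768  0.05613058] 0.6586551479930477 [ 0.05101184  0.20642517 -2.72630464]
```

View pics/w2.png

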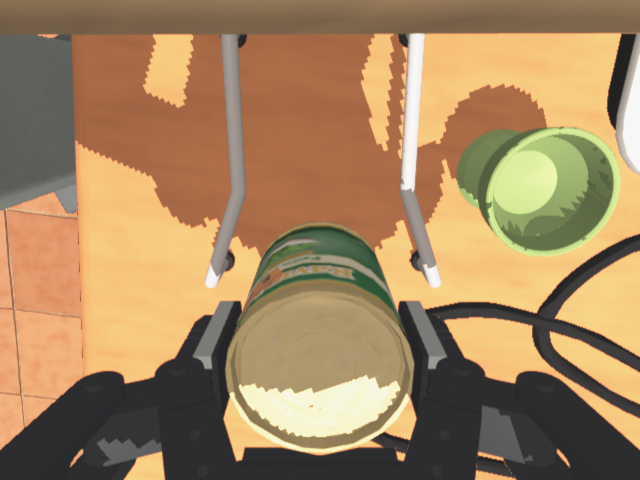

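Wrist view: rods symmetric about column 323 (image centre 319.5), bends at row 189, tips at row 283. So the lane is about 1.5 mm to the right, the yaw is right and the TCP is at rack x ≈ -105 mm. Lower, release.

send_rows:
  translation:
    - [0.3,0.05,0]
    - [0,0,0.3]
    - [0,0,0.32]
    - [0,0,0]
    - [0,0,0]
  rotation:
    - [0,0,0]
    - [0,0,0]
    - [0,0,0]
    - [0,0,0]
    - [0,0,0]
  grip: [50,50,50,50,67]

```text
time: 7.85
eef_pos: [0.4902, -0.2215, 0.038]
tcp_rot: [0.829, 0.559, 0.0, 0.0]
contact_force: [0.1, -0.5, -0.3]
opening: 0.786
```

send_rows:
  translation:
    - [0,0,0]
    - [0,0,0]
    - [0,0,-1]
    - [0,0,-1]
    - [0,0,-0.5]
  rotation:
    - [0,0,0]
    - [0,0,0]
    - [0,0,0]
    - [0,0,0]
    - [0,0,0]
  grip: [67,67,67,67,67]

```text
time: 8.48
eef_pos: [0.491, -0.2219, 0.1151]
tcp_rot: [0.829, 0.559, 0.001, 0.002]
contact_force: [0.9, 0.8, -0.8]
opening: 0.787
```

```bash
cat >> h.py <<'E'
O=np.array([.525,-.1337]); Y=68.0
D=np.array([np.cos(np.radians(Y)),np.sin(np.radians(Y))]); L=np.array([-D[1],D[0]])
def w(x,y,z): return np.array([*(O+D*x/1000+L*y/1000),z/1000])
def rk(p): return ((p[:2]-O)@D*1000).round(1),((p[:2]-O)@L*1000).round(1),(p[2]*1000).round(1)
E
python3 - <<'E'
from h import *
s=ctrl.get_state(); print(s["time"],rk(s["eef_pos"]),s["opening"],s["contact_force"])
P,Q=plan(w(-240,0,125),Y,60)
P,Q=plan(w(-160,0,36),Y,60,P,Q)
E
```

```text
8.475 (np.float64(-94.5), np.float64(-1.6), np.float64(115.1)) 0.7867278876734489 [ 0.87707049  0.84594379 -0.75387119]
12 rot/row [0.003, 1.001, 0.001]
[[-0.4,-0.0,-0.03],[-0.4,-0.0,-0.06],[-0.39,-0.0,-0.1],[-0.38,-0.0,-0.13],[-0.37,-0.0,-0.16]]
[[-0.35,-0.0,-0.2],[-0.34,-0.0,-0.23],[-0.32,-0.0,-0.25],[-0.29,-0.0,-0.28],[-0.27,-0.0,-0.31]]
[[-0.24,-0.0,-0.33],[-0.21,-0.0,-0.35]]
4 rot/row [0.0, 0.0, 0.0]
[[-0.31,0.0,0.95],[-0.31,0.0,0.95],[-0.31,0.0,0.95],[-0.31,0.0,0.95]]
```

Tin A stands in the mouth at x ≈ -95. I'll go behind it with the fingers shut and the tool tilted 45°, since tin B is behind it, and tilt further as it goes in.

```bash
python3 - <<'E'
from h import *
P,Q=plan(w(-137,0,120),Y,45)
P,Q=plan(w(-137,0,29),Y,45,P,Q)
P,Q=plan(w(-77,0,29),Y,45,P,Q,4)
P,Q=plan(w(-47,0,31),Y,60,P,Q)
P,Q=plan(w(-17,0,31),Y,60,P,Q,2)
P,Q=plan(w(30,0,31),Y,60,P,Q,4)
E
```

```text
9 rot/row [0.004, 1.001, 0.001]
[[-0.16,-0.01,-0.02],[-0.16,-0.01,-0.03],[-0.15,-0.01,-0.04],[-0.15,-0.01,-0.06],[-0.14,-0.01,-0.07]]
[[-0.14,-0.01,-0.08],[-0.13,-0.01,-0.09],[-0.12,-0.01,-0.11],[-0.11,-0.01,-0.11]]
4 rot/row [0.0, 0.0, 0.0]
[[-0.54,-0.0,0.54],[-0.54,-0.0,0.54],[-0.54,-0.0,0.54],[-0.54,-0.0,0.54]]
4 rot/row [0.0, 0.0, 0.0]
[[0.35,0.0,0.35],[0.35,0.0,0.35],[0.35,0.0,0.35],[0.35,0.0,0.35]]
3 rot/row [-0.0, 1.0, 0.0]
[[0.25,-0.0,0.22],[0.23,-0.0,0.24],[0.21,-0.0,0.26]]
2 rot/row [0.0, 0.0, 0.0]
[[0.25,0.0,0.43],[0.25,0.0,0.43]]
4 rot/row [0.0, 0.0, 0.0]
[[0.2,0.0,0.34],[0.2,0.0,0.34],[0.2,0.0,0.34],[0.2,0.0,0.34]]
```

send_rows:
  translation:
    - [-0.16,-0.01,-0.02]
    - [-0.16,-0.01,-0.03]
    - [-0.15,-0.01,-0.04]
    - [-0.15,-0.01,-0.06]
    - [-0.14,-0.01,-0.07]
  rotation:
    - [0,1,0]
    - [0,1,0]
    - [0,1,0]
    - [0,1,0]
    - [0,1,0]
  grip: [67,67,67,30,0]

```text
time: 9.1
eef_pos: [0.4796, -0.2429, 0.1155]
tcp_rot: [0.809, 0.546, 0.181, -0.122]
contact_force: [0.2, -0.8, -0.5]
opening: 0.364
```

send_rows:
  translation:
    - [-0.14,-0.01,-0.08]
    - [-0.13,-0.01,-0.09]
    - [-0.12,-0.01,-0.11]
    - [-0.11,-0.01,-0.11]
    - [0,0,0]
  rotation:
    - [0,1,0]
    - [0,1,0]
    - [0,1,0]
    - [0,1,0]
    - [0,0,0]
  grip: [0,0,0,0,0]

```text
time: 9.72
eef_pos: [0.4708, -0.2604, 0.1161]
tcp_rot: [0.767, 0.515, 0.317, -0.215]
contact_force: [1.0, 0.6, 0.6]
opening: 0.002
```

```bash
python3 - <<'E'
from h import *
s=ctrl.get_state(); print(s["time"],rk(s["eef_pos"]),s["opening"],s["contact_force"],s["qpos"].round(2))
t=eyes.read_camera("top");s=eyes.read_camera("scene")
a=cv2.resize(t["image"][160:310,240:440],None,fx=2.5,fy=2.5,interpolation=2)
b=cv2.resize(s["image"][200:380,250:440],None,fx=2.1,fy=2.1,interpolation=2)[:375]
cv2.imwrite("pics/d1.png",np.hstack([a[:,:400],b[:375,:399]]))
E
```

```text
9.725 (np.float64(-137.8), np.float64(2.7), np.float64(116.1)) 0.0022514359727916168 [1.0039193  0.5614307  0.57233824] [-0.98  0.32  1.91  0.63  1.45 -0.85]
```

View pics/d1.png

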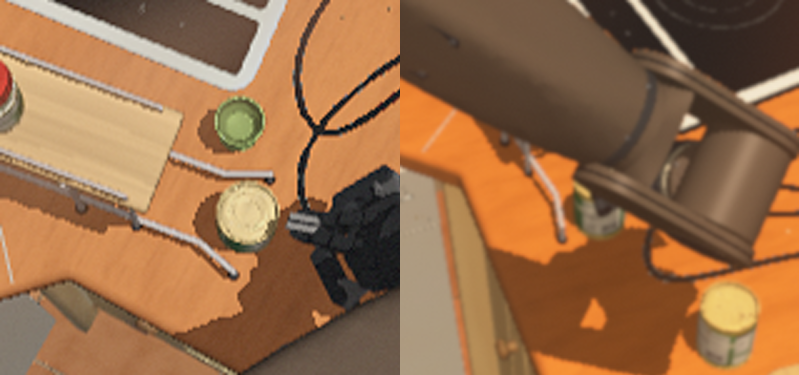

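Tool behind tin A at the mouth, egg cup clear, tin B untouched. Descend and push.

send_rows:
  translation:
    - [-0.52,0.09,0.52]
    - [-0.52,0,0.52]
    - [-0.52,0,0.52]
    - [-0.5,0,0.5]
    - [0,0,0]
  rotation:
    - [0,0,0]
    - [0,0,0]
    - [0,0,0]
    - [0,0,0]
    - [0,0,0]
  grip: [0,0,0,0,0]

```text
time: 10.45
eef_pos: [0.4732, -0.2592, 0.0283]
tcp_rot: [0.766, 0.516, 0.317, -0.216]
contact_force: [0.3, 0.5, 0.4]
opening: -0.003
```

send_rows:
  translation:
    - [0.35,0,0.35]
    - [0.35,0,0.35]
    - [0.35,0,0.35]
    - [0.35,0,0.35]
    - [0,0,0]
  rotation:
    - [0,0,0]
    - [0,0,0]
    - [0,0,0]
    - [0,0,0]
    - [0,0,0]
  grip: [0,0,0,0,0]

```text
time: 11.08
eef_pos: [0.4965, -0.2041, 0.0303]
tcp_rot: [0.765, 0.517, 0.317, -0.215]
contact_force: [-0.2, -0.2, 0.1]
opening: 0.004
```

```bash
python3 - <<'E'
from h import *
s=ctrl.get_state(); print(s["time"],rk(s["eef_pos"]),s["contact_force"],s["qpos"].round(2))
P,Q=plan(w(-45,0,31),Y,60)
P,Q=plan(w(0,0,31),Y,60,P,Q,3)
E
```

```text
11.075 (np.float64(-75.9), np.float64(0.1), np.float64(30.3)) [-0.23343355 -0.18880131  0.07589718] [-0.89  0.43  1.97  0.7   1.28 -0.9 ]
3 rot/row [-0.007, 0.996, 0.003]
[[0.25,0.0,0.24],[0.23,0.0,0.26],[0.2,0.0,0.28]]
3 rot/row [0.0, 0.0, 0.0]
[[0.25,0.0,0.43],[0.25,0.0,0.43],[0.25,0.0,0.43]]
```

send_rows:
  translation:
    - [0.25,0,0.24]
    - [0.23,0,0.26]
    - [0.2,0,0.28]
    - [0.25,0,0.43]
    - [0,0,0]
  rotation:
    - [0,1,0]
    - [0,1,0]
    - [0,1,0]
    - [0,0,0]
    - [0,0,0]
  grip: [0,0,0,0,0]

```text
time: 11.7
eef_pos: [0.5136, -0.162, 0.0308]
tcp_rot: [0.718, 0.485, 0.414, -0.28]
contact_force: [0.0, -0.3, 0.3]
opening: 0.005
```

```bash
python3 - <<'E'
from h import *
s=ctrl.get_state(); print(s["time"],rk(s["eef_pos"]),s["contact_force"],s["qpos"].round(2))
P,Q=plan(w(0,0,32),Y,60,sub=3)
t=eyes.read_camera("top");s=eyes.read_camera("scene")
a=cv2.resize(t["image"][160:310,240:440],None,fx=2.5,fy=2.5,interpolation=2)
b=cv2.resize(s["image"][200:380,250:440],None,fx=2.1,fy=2.1,interpolation=2)[:375]
cv2.imwrite("pics/d2.png",np.hstack([a[:,:400],b[:375,:399]]))
E
```

```text
11.7 (np.float64(-30.5), np.float64(-0.1), np.float64(30.8)) [ 0.03701096 -0.29435573  0.2860114 ] [-0.88  0.53  1.96  0.88  1.42 -1.  ]
3 rot/row [-0.006, 0.001, 0.001]
[[0.18,-0.0,0.29],[0.18,-0.0,0.29],[0.18,-0.0,0.29]]
```

View pics/d2.png

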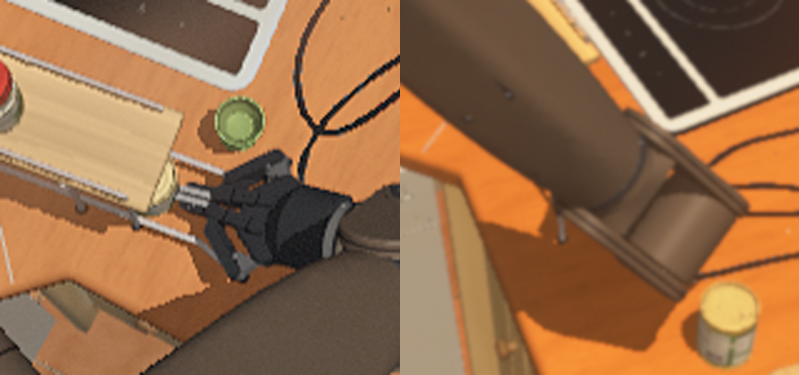

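Tin A is entering under the shelf. The gripper's knuckles will pass near or over the egg cup (cup centre now at (240,125)); I'll push on slowly and check the cup.

send_rows:
  translation:
    - [0.2,0,0.34]
    - [0.2,0,0.34]
    - [0.2,0,0.34]
    - [0,0,0]
  rotation:
    - [0,0,0]
    - [0,0,0]
    - [0,0,0]
    - [0,0,0]
  grip: [0,0,0,0]

```text
time: 12.3
eef_pos: [0.5268, -0.1287, 0.0311]
tcp_rot: [0.717, 0.485, 0.414, -0.281]
contact_force: [0.3, -1.1, -0.1]
opening: 0.003
```

send_rows:
  translation:
    - [0.15,0,0.24]
    - [0.15,0,0.24]
    - [0,0,0]
  rotation:
    - [0,0,0]
    - [0,0,0]
    - [0,0,0]
  grip: [0,0,0]

```text
time: 12.68
eef_pos: [0.5332, -0.1135, 0.0317]
tcp_rot: [0.718, 0.484, 0.415, -0.28]
contact_force: [-0.9, 0.5, 0.8]
opening: 0.001
```

```bash
cat >> h.py <<'E'
def egg(c):
    im=c["image"][190:230,315:360]; h=cv2.cvtColor(im,cv2.COLOR_BGR2HSV)
    m=cv2.inRange(h,(32,60,60),(60,255,255)); v,u=np.nonzero(m); return len(u),u.mean()+315,v.mean()+190
E
python3 - <<'E'
from h import *
s=ctrl.get_state(); print(s["time"],rk(s["eef_pos"]),s["contact_force"],s["qpos"].round(2))
t=eyes.read_camera("top"); print("now",egg(t)); print("before",egg({"image":cv2.imread("pics/top0.png")}))
a=cv2.resize(t["image"][160:310,240:440],None,fx=3,fy=3,interpolation=2); cv2.imwrite("pics/d3.png",a)
E
```

```text
12.675 (np.float64(21.8), np.float64(-0.1), np.float64(31.7)) [-0.87556336  0.53633054  0.80963493] [-0.79  0.51  1.99  0.95  1.38 -0.98]
now (264, np.float64(335.74242424242425), np.float64(208.21212121212122))
before (276, np.float64(335.036231884058), np.float64(209.38768115942028))
```

View pics/d3.png

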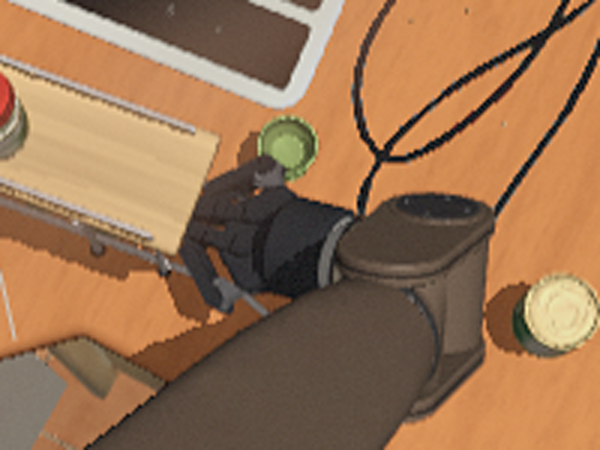

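Egg cup unmoved (only partly hidden by the knuckle passing above it). Retract and move over tin B.

```bash
python3 - <<'E'
from h import *
P,Q=plan(w(-80,0,35),Y,60)
P,Q=plan(w(-150,0,120),Y,50,P,Q)
P,Q=plan((.441,-.420,.17),Y,0,P,Q)
E
```

```text
4 rot/row [-0.002, -0.003, -0.0]
[[-0.4,-0.0,-0.75],[-0.4,-0.0,-0.75],[-0.4,-0.0,-0.75],[-0.4,-0.0,-0.75]]
4 rot/row [0.0, -0.5, -0.0]
[[0.32,0.0,-0.86],[0.28,0.0,-0.87],[0.25,0.0,-0.88],[0.21,0.0,-0.89]]
10 rot/row [0.0, -1.0, -0.0]
[[-0.19,0.1,-0.48],[-0.23,0.1,-0.46],[-0.27,0.1,-0.44],[-0.31,0.1,-0.42],[-0.34,0.1,-0.39]]
[[-0.37,0.1,-0.36],[-0.4,0.1,-0.32],[-0.43,0.1,-0.29],[-0.45,0.1,-0.25],[-0.47,0.1,-0.21]]
```

send_rows:
  translation:
    - [-0.4,0,-0.75]
    - [-0.4,0,-0.75]
    - [-0.4,0,-0.75]
    - [-0.4,0,-0.75]
  rotation:
    - [0,0,0]
    - [0,0,0]
    - [0,0,0]
    - [0,0,0]
  grip: [0,0,0,0]

```text
time: 13.22
eef_pos: [0.4948, -0.2097, 0.0353]
tcp_rot: [0.718, 0.484, 0.415, -0.28]
contact_force: [-0.3, 0.4, -0.1]
opening: -0.0
```

send_rows:
  translation:
    - [0.32,0,-0.86]
    - [0.28,0,-0.87]
    - [0.25,0,-0.88]
    - [0.21,0,-0.89]
  rotation:
    - [0,-0.5,0]
    - [0,-0.5,0]
    - [0,-0.5,0]
    - [0,-0.5,0]
  grip: [0,0,0,0]

```text
time: 13.72
eef_pos: [0.4686, -0.2741, 0.1208]
tcp_rot: [0.752, 0.507, 0.35, -0.236]
contact_force: [-0.8, 0.7, 0.1]
opening: 0.001
```

send_rows:
  translation:
    - [-0.19,0.1,-0.48]
    - [-0.23,0.1,-0.46]
    - [-0.27,0.1,-0.44]
    - [-0.31,0.1,-0.42]
    - [-0.34,0.1,-0.39]
  rotation:
    - [0,-1,0]
    - [0,-1,0]
    - [0,-1,0]
    - [0,-1,0]
    - [0,-1,0]
  grip: [85,85,85,85,85]

```text
time: 14.35
eef_pos: [0.4551, -0.3478, 0.145]
tcp_rot: [0.81, 0.546, 0.179, -0.121]
contact_force: [0.2, -0.1, -0.4]
opening: 0.991
```

send_rows:
  translation:
    - [-0.37,0.1,-0.36]
    - [-0.4,0.1,-0.32]
    - [-0.43,0.1,-0.29]
    - [-0.45,0.1,-0.25]
    - [-0.47,0.1,-0.21]
  rotation:
    - [0,-1,0]
    - [0,-1,0]
    - [0,-1,0]
    - [0,-1,0]
    - [0,-1,0]
  grip: [85,85,85,85,85]

```text
time: 14.98
eef_pos: [0.4416, -0.421, 0.17]
tcp_rot: [0.829, 0.559, -0.001, 0.0]
contact_force: [0.9, 0.8, -0.6]
opening: 0.996
```

send_rows:
  translation:
    - [0,0,0]
    - [0,0,0]
  rotation:
    - [0,0,0]
    - [0,0,0]
  grip: [85,85]

```text
time: 15.22
eef_pos: [0.4416, -0.4203, 0.1693]
tcp_rot: [0.829, 0.559, 0.001, -0.001]
contact_force: [-0.1, 1.2, -0.2]
opening: 0.989
```

```bash
python3 - <<'E'
from h import *
s=ctrl.get_state(); print(s["time"],s["eef_pos"],rk(s["eef_pos"]),s["contact_force"],s["opening"])
P,Q=plan((.441,-.420,.037),Y,0)
c=eyes.read_camera("wrist"); t=eyes.read_camera("scene"); tp=eyes.read_camera("top"); print(egg(tp))
b=cv2.resize(t["image"][180:330,240:400],(640,600),interpolation=2)[:480]
img=np.hstack([cv2.resize(c["image"],(400,300)),cv2.resize(b,(400,300))]); cv2.imwrite("pics/d4.png",img)
E
```

```text
15.225 [ 0.4416437  -0.42033846  0.16932784] (np.float64(-297.0), np.float64(-30.1), np.float64(169.3)) [-0.12221647  1.17326507 -0.2188335 ] 0.9894455820919048
5 rot/row [-0.002, -0.005, -0.001]
[[-0.0,-0.0,0.88],[-0.0,-0.0,0.88],[-0.0,-0.0,0.88],[-0.0,-0.0,0.88],[0.0,-0.0,0.88]]
(285, np.float64(335.0701754385965), np.float64(209.3719298245614))
```

View pics/d4.png

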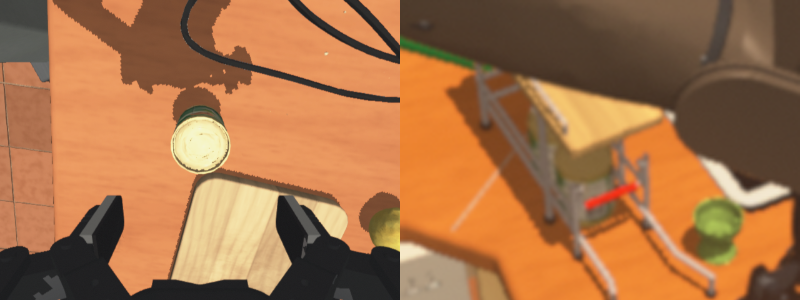

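Tin A is in behind the shut red bar, the egg cup is at its old pixel and tin B is centred under the tool (board edge clear of the fingers). Same procedure for B.

send_rows:
  translation:
    - [0.1,0,0.88]
    - [0,0,0.88]
    - [0,0,0.88]
    - [0,0,0.88]
    - [0,0,0.86]
  rotation:
    - [0,0,0]
    - [0,0,0]
    - [0,0,0]
    - [0,0,0]
    - [0,0,0]
  grip: [85,85,85,85,85]

```text
time: 16.0
eef_pos: [0.4427, -0.418, 0.0373]
tcp_rot: [0.829, 0.559, 0.0, -0.0]
contact_force: [0.2, 0.1, -0.2]
opening: 0.997
```

send_rows:
  translation:
    - [0,0,0]
    - [0,0,0]
    - [0,0,0]
    - [0,0,0]
    - [0,0,-0.67]
  rotation:
    - [0,0,0]
    - [0,0,0]
    - [0,0,0]
    - [0,0,0]
    - [0,0,0]
  grip: [50,50,50,50,50]
  squeeze: 30

```text
time: 16.62
eef_pos: [0.4419, -0.4168, 0.0575]
tcp_rot: [0.829, 0.559, -0.0, -0.002]
contact_force: [-0.7, -0.3, -1.9]
opening: 0.662
```

```bash
python3 - <<'E'
from h import *
s=ctrl.get_state(); print(s["time"],s["eef_pos"],rk(s["eef_pos"]),s["contact_force"],s["opening"])
P,Q=plan(w(-94,0,57),Y,0)
E
```

```text
16.625 [ 0.44192684 -0.41676691  0.05750544] (np.float64(-293.6), np.float64(-29.0), np.float64(57.5)) [-0.7292238  -0.34711656 -1.85356859] 0.6624615577975579
7 rot/row [-0.006, -0.004, -0.0]
[[0.95,-0.14,0.01],[0.95,-0.14,0.0],[0.95,-0.14,0.0],[0.95,-0.14,0.0],[0.95,-0.14,0.0]]
[[0.95,-0.14,0.0],[0.95,-0.14,0.0]]
```

send_rows:
  translation:
    - [0.95,-0.2,0]
    - [0.95,-0.2,0]
    - [0.95,-0.2,0]
    - [0.95,-0.2,0]
    - [0.95,-0.18,0]
  rotation:
    - [0,0,0]
    - [0,0,0]
    - [0,0,0]
    - [0,0,0]
    - [0,0,0]
  grip: [50,50,50,50,50]

```text
time: 17.25
eef_pos: [0.4699, -0.2746, 0.0604]
tcp_rot: [0.829, 0.559, 0.0, 0.001]
contact_force: [0.4, 0.6, -1.6]
opening: 0.661
```

send_rows:
  translation:
    - [0.95,0,0]
    - [0.95,0,0]
    - [0,0,0.3]
    - [0,0,0.33]
    - [0,0,0]
  rotation:
    - [0,0,0]
    - [0,0,0]
    - [0,0,0]
    - [0,0,0]
    - [0,0,0]
  grip: [50,50,50,50,50]

```text
time: 17.88
eef_pos: [0.4899, -0.2228, 0.039]
tcp_rot: [0.829, 0.559, -0.0, -0.0]
contact_force: [-0.3, 0.3, -2.1]
opening: 0.662
```

send_rows:
  translation:
    - [0,0,0]
    - [0,0,0]
    - [0,0,-1]
    - [0,0,-1]
    - [0,0,-0.5]
  rotation:
    - [0,0,0]
    - [0,0,0]
    - [0,0,0]
    - [0,0,0]
    - [0,0,0]
  grip: [67,67,67,67,67]

```text
time: 18.5
eef_pos: [0.4914, -0.223, 0.1169]
tcp_rot: [0.829, 0.559, 0.001, 0.002]
contact_force: [0.9, -0.1, 0.0]
opening: 0.787
```

```bash
python3 - <<'E'
from h import *
s=ctrl.get_state(); print(s["time"],s["eef_pos"],rk(s["eef_pos"]),s["contact_force"],s["opening"])
P,Q=plan(w(-137,0,118),Y,45)
P,Q=plan(w(-137,0,29),Y,45,P,Q)
E
```

```text
18.5 [ 0.49138877 -0.22298318  0.11687585] (np.float64(-95.4), np.float64(-2.3), np.float64(116.9)) [ 0.8540788  -0.07198715  0.02579911] 0.786896437462116
9 rot/row [0.004, 1.001, 0.001]
[[-0.15,-0.01,-0.0],[-0.15,-0.01,-0.02],[-0.15,-0.01,-0.03],[-0.15,-0.01,-0.04],[-0.14,-0.01,-0.06]]
[[-0.14,-0.01,-0.07],[-0.13,-0.01,-0.08],[-0.12,-0.01,-0.09],[-0.12,-0.01,-0.1]]
3 rot/row [0.0, 0.0, 0.0]
[[-0.7,-0.0,0.7],[-0.7,-0.0,0.7],[-0.7,-0.0,0.7]]
```

send_rows:
  translation:
    - [-0.16,0,-0.02]
    - [-0.16,0,-0.03]
    - [-0.15,0,-0.04]
    - [-0.15,0,-0.06]
    - [-0.14,0,-0.07]
  rotation:
    - [0,1,0]
    - [0,1,0]
    - [0,1,0]
    - [0,1,0]
    - [0,1,0]
  grip: [67,67,67,30,0]

```text
time: 19.12
eef_pos: [0.4813, -0.2444, 0.1171]
tcp_rot: [0.809, 0.546, 0.181, -0.122]
contact_force: [-0.3, 0.8, -0.5]
opening: 0.365
```

send_rows:
  translation:
    - [-0.14,0,-0.08]
    - [-0.13,0,-0.09]
    - [-0.12,0,-0.1]
    - [-0.11,0,-0.1]
    - [0,0,0]
  rotation:
    - [0,1,0]
    - [0,1,0]
    - [0,1,0]
    - [0,1,0]
    - [0,0,0]
  grip: [0,0,0,0,0]

```text
time: 19.75
eef_pos: [0.4738, -0.2621, 0.1172]
tcp_rot: [0.767, 0.515, 0.317, -0.215]
contact_force: [-0.0, -0.3, -0.1]
opening: -0.002
```

```bash
python3 - <<'E'
from h import *
s=ctrl.get_state(); print(s["time"],rk(s["eef_pos"]),s["contact_force"],s["opening"])
P,Q=plan(w(-137,0,29),Y,45)
t=eyes.read_camera("top"); print(egg(t)); 
h=cv2.cvtColor(t["image"],cv2.COLOR_BGR2HSV)
m=cv2.inRange(h,(18,50,140),(32,190,255)); m[:, :318]=0; m[:,360:]=0; m[:225]=0; m[262:]=0
n,l,st,ct=cv2.connectedComponentsWithStats(m); 
for i in range(1,n):
    if st[i,4]>60: print(st[i],rk(onz(t,*ct[i],.072)))
E
```

```text
19.75 (np.float64(-138.2), np.float64(-0.6), np.float64(117.2)) [-0.0372562  -0.28367734 -0.08559177] -0.0024492539562286026
3 rot/row [-0.001, -0.002, -0.012]
[[-0.68,-0.0,0.7],[-0.68,-0.01,0.7],[-0.68,-0.01,0.7]]
(280, np.float64(335.0857142857143), np.float64(209.35))
[327 232  25  26 471] (np.float64(-96.8), np.float64(-1.4), np.float64(72.0))
```

Tin B measured at x = -97, y = -1; egg cup unmoved. Descend and push.

send_rows:
  translation:
    - [-0.7,0,0.7]
    - [-0.7,0,0.7]
    - [-0.69,0,0.69]
    - [0,0,0]
  rotation:
    - [0,0,0]
    - [0,0,0]
    - [0,0,0]
    - [0,0,0]
  grip: [0,0,0,0]

```text
time: 20.3
eef_pos: [0.4738, -0.2595, 0.0284]
tcp_rot: [0.766, 0.516, 0.317, -0.216]
contact_force: [0.3, 0.6, -0.3]
opening: 0.0
```

send_rows:
  translation:
    - [0.35,0,0.35]
    - [0.35,0,0.35]
    - [0.35,0,0.35]
    - [0.35,0,0.35]
    - [0,0,0]
  rotation:
    - [0,0,0]
    - [0,0,0]
    - [0,0,0]
    - [0,0,0]
    - [0,0,0]
  grip: [0,0,0,0,0]

```text
time: 20.92
eef_pos: [0.4969, -0.2047, 0.03]
tcp_rot: [0.765, 0.517, 0.317, -0.215]
contact_force: [0.1, 0.5, 0.3]
opening: -0.003
```

send_rows:
  translation:
    - [0.25,0,0.24]
    - [0.23,0,0.26]
    - [0.2,0,0.28]
    - [0.25,0,0.43]
    - [0,0,0]
  rotation:
    - [0,1,0]
    - [0,1,0]
    - [0,1,0]
    - [0,0,0]
    - [0,0,0]
  grip: [0,0,0,0,0]

```text
time: 21.55
eef_pos: [0.5141, -0.1626, 0.0306]
tcp_rot: [0.718, 0.485, 0.414, -0.28]
contact_force: [0.6, -0.8, -0.0]
opening: 0.001
```

```bash
python3 - <<'E'
from h import *
s=ctrl.get_state(); print(s["time"],rk(s["eef_pos"]),s["contact_force"],s["opening"])
P,Q=plan(w(10,0,32),Y,60,sub=4)
P,Q=plan(w(28,0,33),Y,60,P,Q,3)
E
```

```text
21.55 (np.float64(-30.9), np.float64(-0.7), np.float64(30.6)) [ 0.57241841 -0.82233525 -0.04679358] 0.0006869286326557125
4 rot/row [-0.004, 0.001, 0.001]
[[0.18,-0.01,0.29],[0.18,-0.01,0.29],[0.18,-0.01,0.29],[0.18,-0.01,0.29]]
3 rot/row [0.0, 0.0, 0.0]
[[0.11,-0.0,0.17],[0.11,-0.0,0.17],[0.11,-0.0,0.17]]
```

send_rows:
  translation:
    - [0.18,0,0.29]
    - [0.18,0,0.29]
    - [0.18,0,0.29]
    - [0.18,0,0.29]
    - [0,0,0]
  rotation:
    - [0,0,0]
    - [0,0,0]
    - [0,0,0]
    - [0,0,0]
    - [0,0,0]
  grip: [0,0,0,0,0]

```text
time: 22.18
eef_pos: [0.5295, -0.1243, 0.0323]
tcp_rot: [0.717, 0.484, 0.415, -0.281]
contact_force: [0.3, 0.6, 0.4]
opening: -0.001
```

send_rows:
  translation:
    - [0.11,0,0.17]
    - [0.11,0,0.17]
    - [0.1,0,0.16]
    - [0,0,0]
  rotation:
    - [0,0,0]
    - [0,0,0]
    - [0,0,0]
    - [0,0,0]
  grip: [0,0,0,0]

```text
time: 22.68
eef_pos: [0.536, -0.1085, 0.0327]
tcp_rot: [0.718, 0.484, 0.415, -0.28]
contact_force: [-0.0, 0.5, -0.6]
opening: 0.001
```

```bash
python3 - <<'E'
from h import *
s=ctrl.get_state(); print(s["time"],rk(s["eef_pos"]),s["contact_force"],s["opening"])
print(egg(eyes.read_camera("top")))
P,Q=plan(w(-80,0,36),Y,60,sub=4)
P,Q=plan(w(-150,0,130),Y,50,P,Q)
P,Q=plan(w(-300,-40,200),Y,30,P,Q)
E
```

```text
22.675 (np.float64(27.5), np.float64(-0.8), np.float64(32.7)) [-0.00478622  0.5039828  -0.62007145] 0.0006932532482611986
(271, np.float64(335.70848708487085), np.float64(208.59409594095942))
4 rot/row [-0.002, -0.004, -0.001]
[[-0.42,-0.01,-0.79],[-0.42,-0.01,-0.79],[-0.42,-0.01,-0.79],[-0.42,-0.01,-0.79]]
4 rot/row [0.0, -0.5, -0.0]
[[0.39,0.0,-0.9],[0.35,0.0,-0.91],[0.31,0.0,-0.93],[0.27,0.0,-0.94]]
6 rot/row [0.0, -0.667, -0.0]
[[-0.24,0.22,-0.89],[-0.29,0.22,-0.87],[-0.34,0.22,-0.85],[-0.39,0.22,-0.83],[-0.44,0.22,-0.81]]
[[-0.48,0.22,-0.78]]
```

send_rows:
  translation:
    - [-0.42,0,-0.79]
    - [-0.42,0,-0.79]
    - [-0.42,0,-0.79]
    - [-0.42,0,-0.79]
  rotation:
    - [0,0,0]
    - [0,0,0]
    - [0,0,0]
    - [0,0,0]
  grip: [0,0,0,0]

```text
time: 23.22
eef_pos: [0.4956, -0.209, 0.0367]
tcp_rot: [0.718, 0.484, 0.415, -0.28]
contact_force: [-0.3, 0.1, 0.6]
opening: -0.0
```

send_rows:
  translation:
    - [0.39,0,-0.9]
    - [0.35,0,-0.91]
    - [0.31,0,-0.93]
    - [0.27,0,-0.94]
  rotation:
    - [0,-0.5,0]
    - [0,-0.5,0]
    - [0,-0.5,0]
    - [0,-0.5,0]
  grip: [0,0,0,0]

```text
time: 23.72
eef_pos: [0.4694, -0.2735, 0.1318]
tcp_rot: [0.751, 0.507, 0.35, -0.237]
contact_force: [0.2, -0.1, 0.1]
opening: -0.002
```

send_rows:
  translation:
    - [-0.24,0.22,-0.89]
    - [-0.29,0.22,-0.87]
    - [-0.34,0.22,-0.85]
    - [-0.39,0.22,-0.83]
    - [-0.44,0.22,-0.81]
  rotation:
    - [0,-0.667,0]
    - [0,-0.667,0]
    - [0,-0.667,0]
    - [0,-0.667,0]
    - [0,-0.667,0]
  grip: [0,0,0,0,0]

```text
time: 24.35
eef_pos: [0.4533, -0.4019, 0.1891]
tcp_rot: [0.794, 0.536, 0.238, -0.161]
contact_force: [0.2, -0.4, 0.6]
opening: 0.004
```

send_rows:
  translation:
    - [-0.48,0.22,-0.78]
    - [0,0,0]
    - [0,0,0]
  rotation:
    - [0,-0.667,0]
    - [0,0,0]
    - [0,0,0]
  grip: [0,0,0]

```text
time: 24.72
eef_pos: [0.4501, -0.426, 0.1994]
tcp_rot: [0.801, 0.54, 0.215, -0.146]
contact_force: [-0.3, 0.3, -0.1]
opening: -0.002
```

```bash
python3 - <<'E'
from h import *
s=ctrl.get_state(); print(s["time"],rk(s["eef_pos"]),s["contact_force"])
c=eyes.read_camera("wrist"); t=eyes.read_camera("scene"); tp=eyes.read_camera("top"); print(egg(tp))
b=cv2.resize(t["image"][150:300,240:440],(800,600),interpolation=2)
img=np.hstack([cv2.resize(c["image"],(400,300)),cv2.resize(b,(400,300))]); cv2.imwrite("pics/d5.png",img)
# far red-bar pixels in the scene view
for n,p in dict(bar_shut=w(0,0,66),near_top=w(28,0,72)).items(): print(n,proj(t,p).round(0))
E
```

```text
24.725 (np.float64(-299.1), np.float64(-40.0), np.float64(199.4)) [-0.30540447  0.28829725 -0.07054398]
(272, np.float64(335.0404411764706), np.float64(209.36029411764707))
bar_shut [324. 258.]
near_top [318. 249.]
```

View pics/d5.png

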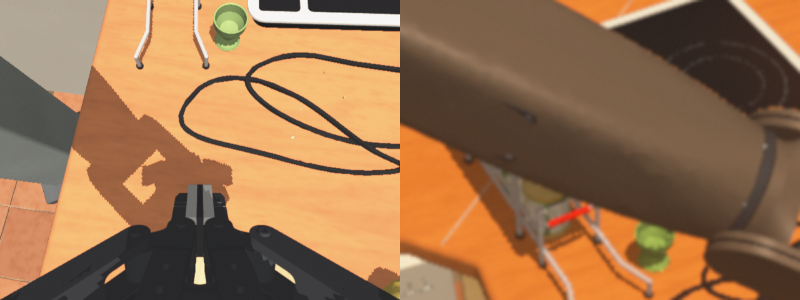

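The bar is at (325,258) in the scene image, where the shut bar projects (324,258); the egg cup is unmoved. One look straight into the gate with the wrist camera.

send_rows:
  translation:
    - [0,0,0]
    - [0,0,0]
    - [0,0,0]
    - [0,0,0]
    - [0,0,0]
  rotation:
    - [0,1,0]
    - [0,1,0]
    - [0,1,0]
    - [0,1,0]
    - [0,1,0]
  grip: [0,0,0,0,0]

```text
time: 25.5
eef_pos: [0.4502, -0.4268, 0.1999]
tcp_rot: [0.735, 0.495, 0.384, -0.259]
contact_force: [-0.4, -0.4, -0.3]
opening: 0.002
```

send_rows:
  translation:
    - [0,0,0]
    - [0,0,0]
    - [0,0,0]
  rotation:
    - [0,1,0]
    - [0,0,0]
    - [0,0,0]
  grip: [0,0,0]

```text
time: 25.88
eef_pos: [0.4504, -0.4271, 0.2003]
tcp_rot: [0.718, 0.484, 0.414, -0.279]
contact_force: [-0.4, -0.7, -0.5]
opening: -0.001
```

```bash
python3 - <<'E'
from h import *
s=ctrl.get_state(); print(s["time"],rk(s["eef_pos"]),s["contact_force"])
c=eyes.read_camera("wrist"); cv2.imwrite("pics/d6.png",c["image"])
H=np.array(c["hand_eye"]); Rt=R.from_quat(s["tcp_rot"]).as_matrix()
cam={"mtx":c["mtx"],"xyz":s["eef_pos"]+Rt@H[:3,3],"orientation":R.from_matrix(Rt@H[:3,:3]).as_quat()}
for n,p in {"bar":(0,0,66),"uprL":(0,37,104),"uprR":(0,-37,104),"tinbase":(32,0,0),"tinbase28":(24,0,0)}.items(): print(n,proj(cam,w(*p)).round(0))
E
```

```text
25.875 (np.float64(-300.0), np.float64(-40.7), np.float64(200.3)) [-0.36038502 -0.7414275  -0.52312694]
bar [281. 141.]
uprL [243. 110.]
uprR [315. 110.]
tinbase [286. 170.]
tinbase28 [286. 174.]
```

View pics/d6.png

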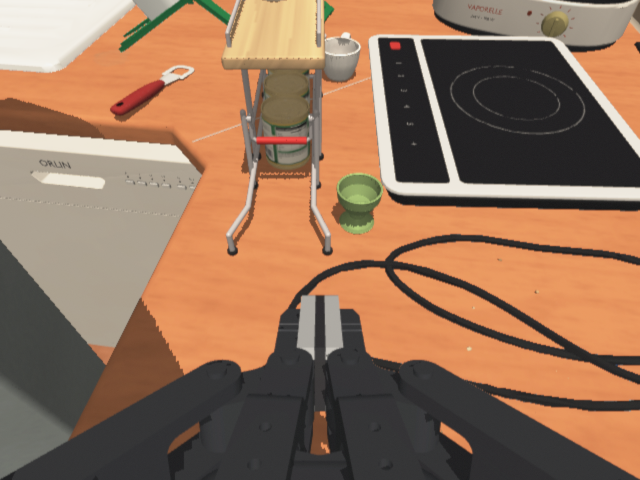

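The wrist view shows the tins upright in file behind the red bar. The bar is at (281,141), exactly its shut projection, and the last tin's near base edge is at about (286,170), which is 32 mm inside the gate.

```bash
python3 -c "
from plant import ticket
print(ticket.sign_off())"
```

```text
the job is handed in; nothing more can be done
None
```

I put both loose tins away in the rack and handed the job in at about 26 s of the 72 s allowed. I set each tin down in the lane mouth, then pushed it in under the shelf with the fingers shut and the tool tilted.

**Last checks:**
- **Tins:** the final wrist picture shows tins standing upright in single file. The last one's near base edge is about 32 mm inside the gate. I did not see the rearmost tin on its own, because the shelf hides it.
- **Gate:** the red bar appears where a shut bar should be in both the scene and wrist views.
- **Egg cup:** its position in the top view is unchanged from the start. The gripper's knuckles passed just above its rim during both pushes.
- **Jar and shaker:** nothing came near them, but I made no final measurement of either.
- **Forces:** the tool force readings never passed about 4 N, and the arm was clear of everything at the end.

No check failed. The only disagreement was small: the first rack position from the top camera was about 4 mm off the closer wrist measurement, so I used the wrist one.

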